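# Slide the reed bed under the hold-down bar

## Robot

A 6-joint arm with a two-finger parallel gripper is mounted at the origin on the work surface. World frame = base frame: x ahead of the robot, y to its left, z up, the work surface at z = 0. Lengths are in m, angles in rad, forces in N, time in s.
With the tool pointing down it reaches from about 0.35 to 0.775 m from the base axis. Payload 7.3 kg.
Tool frame: the origin (TCP) lies at the very end of the fingers, on their centre line; the grasp point (between the pads) lies robot.pinch_z behind it (robot.pinch_z is the distance from the TCP to the grasp point, in m); y points along the fingers, z is the direction in which the jaws open and shut, and the axes are right-handed (so a half turn about y gives the same grasp; the last joint's range is limited). The gripper opens to 92 mm and grips with 3 to 60 N. Pads are 19 mm wide; open, the fingers measure 130 mm over their backs; the gripper's body (75 mm by 190 mm) begins 47 mm behind the grasp point.
Start: joints at [1.038, 0.342, 1.524, -0, 1.275, -0.146], TCP at [0.198, 0.486, 0.196] pointing down, gripper open.
Joint ranges: [-2.53, 2.53], [-0.77, 2.02], [0.04, 2.7], [-1, 4.14], [0.28, 2.66], [-3.11, 3.11]. Speed limits (rad/s): [2.57, 2.57, 3.14, 3.14, 3.14, 3.14].

## Interface

Orientations are given as [roll, pitch, yaw] about the fixed x, y, z axes, in that order (R = Rz(yaw) Ry(pitch) Rx(roll)).
In Python, from cell import status, viewer, robot gives the robot as it stands. The module is installed in compiled form; this text tells all that it offers.
- The arm moves only by the shell command python3 -m pendant 'ROWS' [FORCE]. ROWS is JSON, a list that holds one entry, the list of rows, each a list of 7 numbers: the shift along the tool's x, y, z in cm, then the turn, a rotation vector about the tool's x, y, z in rad, then the finger opening in cm, from 0 to 9.18. A call has 1 to 20 rows; each row is the pose to reach, as a shift and turn from the pose commanded when the call began, along the tool's axes at that moment; what a row does not reach only later rows make up. A row lasts 1/10 s, in which the tool goes at most 50 mm and 8.59 degrees, less where a joint would pass 70% of its speed; a pose out of reach is approached as far as the arm can. A call with a gripper value outside its range is refused whole. The fingers move at their own pace and stop on an object; FORCE is the grip in N (left out, the last holds). Time passes only in rows, so rows that repeat a pose let the fingers close. It gives the time, the measured TCP pose, the force and the opening at its end, in the units of the state.
- status.observe(): the state, without advancing time (a new reading comes with each control period).
- viewer.read_camera(name): name is "scene" or "top" or "wrist"; returns a dict with "image" (480x640x3 uint8, red, green, blue), "range_z" (480x640 float32, m along the optical axis (not along the pixel's ray), 0 where there is no reading), "fx", "fy", "cx", "cy" (pixels), "distortion" ([k1, k2, p1, p2, k3] as OpenCV has them; the pictures are not rectified), "camera_from_world" (4x4, takes a point from world to camera coordinates). Camera axes: x right, y up, looking along -z (the intrinsics and any distortion apply to the point x, -y, -z); pixel columns grow to the right and rows downward; lengths in m; the calibration is good to about 2 mm. A picture is of the moment at which its call begins.
- robot.hand_in(): hands the job in, once; it reports no verdict.
The state is a dict: "time": time; "qpos": joint angles; "qvel": joint speeds; "joint_efforts": joint torques, N m; "tool_pos": TCP position; "tool_rot": TCP orientation; "contact_force": force on the tool from outside, world axes, zero at the start; "torque": the same for the moment, N m; "opening": finger opening in m.
Only numpy, scipy, OpenCV 4.12 (cv2) and the standard library are available. Lean on these libraries where they do the work, as an engineer would, in place of code of your own. Each camera call takes 0.05 s, during which the arm holds its last target. There are 200 camera calls.

## Task

The grooved wooden plate on the bench belongs in the hold-down jig: push it with the fingertips, flat on the bench and lengthwise, in through the open mouth under the low steel bar until its leading end is fully home and square against the wooden end stop behind the bar. Only push it: do not pick it up, tip it or let it ride up, and leave the jar, the turned bell and the screwdriver where they are. Finish with the fingers clear of everything.

Things in the scene. Friction and masses are not known exactly. Their poses are not given: they have to be found in the camera images.
- bed: loose pale wooden plate, 160 mm long (x) x 80 wide (y) x 18 thick (z), about 0.16 kg, three darker grooves lengthwise on top; both ends alike. Origin: centre of its underside. Starts flat on the bench before the jig's mouth, within 0.3 rad of the jig's x and within 40 mm of its centre line; home: centre at jig x = +5 mm, trailing end 50 mm short of the bar
- jig: fixed jig on the bench, no floor of its own. Origin on the bench (z 0) under the middle of its steel bar; +x: the way the plate is pushed in (roughly world -y), z up. Bar: x -25 to +25 mm, y -80 to +80, underside 23 mm, top 43 mm above the bench; brass bolt heads at y +-65 rise to 50. Dark wooden cheeks under it at y +-50 to +-80
- mouth (a point): centre of the jig's mouth, an opening 100 mm wide and 23 mm high under the bar's near edge, at x = -25 mm of the jig; this point is 11.5 mm above the bench
- stop (a point): middle of the end stop's face, at x = +85 mm of the jig, 9 mm above the bench; the stop is dark wood, 160 mm wide, 26 mm high, 22 mm thick. Two rails 12 mm high at y +-55 to +-75 mm join it to the cheeks
- glue_jar: bystander: loose closed jar, 56 mm across, 70 mm tall; origin at the centre of its underside
- bell: bystander: loose turned dark wooden bell piece standing on its wide end, 60 mm across, 70 mm tall; origin at the centre of its underside
- screwdriver: bystander: loose screwdriver lying on the bench, 170 mm long, along its own x; origin at its underside near the middle
Mind the look-alikes: they are no part of the job. What is meant by the bed is not blue, purple or turquoise, and is the larger of those in its own colour.

How it is judged:
On the way:
1. the plate's leading end goes in under the bar from the mouth side, flat on the bench (x of bed in the frame of jig between -0.1 and -0.04 m and y of bed in the frame of jig between -0.03 and 0.03 m and angle between the x axis of bed and the x axis of jig, either way round below 0.3 rad and height (world z) of bed below 0.005 m), for 0.05 s.
At the end, for the whole second after the job is handed in: the plate lies flat and at rest under the bar, its leading end within 5 mm of the end stop and square to it within 0.07 rad (4 degrees), between the cheeks (x of bed in the frame of jig between 0 and 0.01 m and y of bed in the frame of jig between -0.015 and 0.015 m and angle between the x axis of bed and the x axis of jig, either way round below 0.07 rad and height (world z) of bed between -0.003 and 0.003 m and angle between bed's own z axis and vertical below 0.03 rad and linear speed of bed below 0.01 m/s); the robot touches nothing.
It fails at once if the plate is lifted or rides up (its underside centre more than 8 mm off the bench) (height (world z) of bed above 0.008 m).
It fails at once if the plate is tipped by more than 0.12 rad (angle between bed's own z axis and vertical above 0.12 rad).
It fails at once if the jar, the bell or the screwdriver is moved by more than 15 mm (distance of any of glue_jar, bell, screwdriver from where it was at the start of the episode above 0.015 m).
It also fails if it takes over 58 s, if anything falls off the work surface, if the arm or the gripper's body presses on something with over 40 N, if the wrist force passes 120 N, or if a joint passes its speed limit or range.

## Working session

There is one attempt and no reset: what is moved stays moved. The work goes in short steps, Python scripts to look and compute and a shell command to move; the robot and the scene stay as the last step left them, time stands still between calls to the robot, and variables do not carry over. Pictures are saved under pics/ and viewed, about 8 in all and at most 12, crops included, and the job is handed in when it is done.

```bash
mkdir -p pics
cat > h.py <<'E'
import numpy as np,cv2
from cell import status,viewer,robot
from scipy.spatial.transform import Rotation as R
def cam(n):
    c=viewer.read_camera(n); c['K']=np.array([[c['fx'],0,c['cx']],[0,c['fy'],c['cy']],[0,0,1]]); c['D']=np.array(c['distortion'],float); c['T']=np.array(c['camera_from_world']); return c
def ray(c,px,z):
    p=cv2.undistortPoints(np.array(px,float).reshape(-1,1,2),c['K'],c['D']).reshape(-1,2)
    d=np.c_[p[:,0],-p[:,1],-np.ones(len(p))]; Ti=np.linalg.inv(c['T']); d=d@Ti[:3,:3].T; o=Ti[:3,3]
    return o+d*((z-o[2])/d[:,2])[:,None]
def save(c,f): cv2.imwrite('pics/'+f,c['image'][:,:,::-1])
E
python3 - <<'E'
from h import *
for n in('top','scene'): c=cam(n); save(c,n+'1.png'); print(n,np.linalg.inv(c['T'])[:3,3].round(3),c['D'])
s=status.observe(); print(s['time'],s['tool_pos'],s['tool_rot'],s['contact_force'],robot.pinch_z)
E
```

```text
top [0.432 0.059 1.359] [-0.18483785  0.          0.          0.          0.        ]
scene [ 0.782 -0.323  0.806] [-0.09071345  0.          0.          0.          0.        ]
0.1 [0.19783009 0.48588477 0.19563333] [-1.57211698e+00  1.88255534e-04 -3.86832884e-01] [ 0.1141581  -0.43296954 -0.59321031] 0.0188
```

View pics/top1.png

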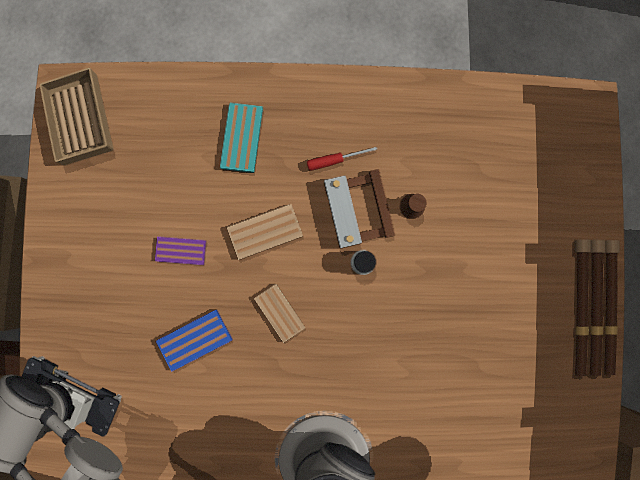

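View pics/scene1.png

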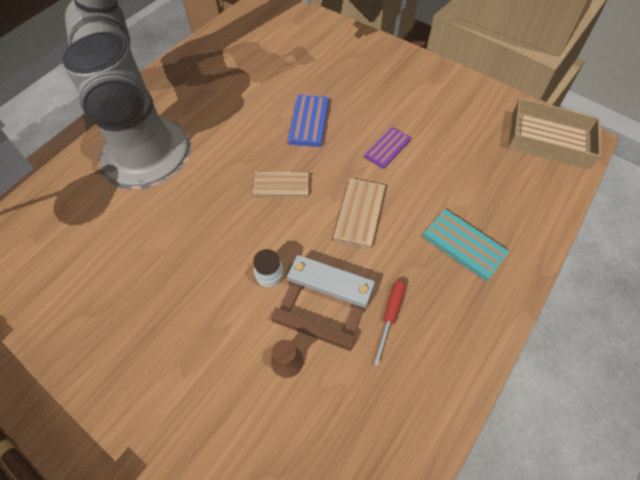

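The top view shows the bed as the pale grooved plate at about (264,232). The smaller look-alike is at (278,313). The jig bar runs from (337,178) to (349,247), with the stop at about (381,203), the jar at (363,262), the bell at (412,206) and the screwdriver at (340,160). The scene view agrees.

```bash
cat >> h.py <<'E'
def rect(c,mask,box,z):
    m=np.zeros_like(mask); x0,x1,y0,y1=box; m[y0:y1,x0:x1]=mask[y0:y1,x0:x1]
    m=cv2.morphologyEx(m.astype(np.uint8)*255,cv2.MORPH_CLOSE,np.ones((5,5)));m=cv2.morphologyEx(m,cv2.MORPH_OPEN,np.ones((5,5)))
    k=max(cv2.findContours(m,cv2.RETR_EXTERNAL,cv2.CHAIN_APPROX_NONE)[0],key=cv2.contourArea)
    w=ray(c,k.reshape(-1,2),z)[:,:2]; (ce,sz,a)=cv2.minAreaRect((w*1000).astype(np.float32)); b=cv2.boxPoints((ce,sz,a))
    e=b[1]-b[0]; f=b[2]-b[1]; l=e if np.linalg.norm(e)>np.linalg.norm(f) else f
    return np.array(ce),sorted(sz),np.arctan2(l[1],l[0]),k
E
python3 - <<'E'
from h import *
c=cam('top'); im=c['image'];hsv=cv2.cvtColor(im,cv2.COLOR_RGB2HSV)
for p in[(240,232),(264,225),(264,231),(290,225),(264,275),(300,260),(220,215),(340,210),(345,225)]: print(p,hsv[p[1],p[0]],c['range_z'][p[1],p[0]])
bed=rect(c,(hsv[...,2]>165)&(hsv[...,1]<125),(215,310,195,270),.018); print('bed',bed[:3])
bar=rect(c,(hsv[...,1]<70)&(hsv[...,2]>110),(318,366,168,256),.043); print('bar',bar[:3])
d=im.copy()
for k in(bed[3],bar[3]): cv2.drawContours(d,[k],-1,(255,0,0),1)
cv2.imwrite('pics/t2.png',cv2.resize(d[140:290,200:440,::-1],None,fx=3.3,fy=3.3,interpolation=cv2.INTER_NEAREST))
jx=bar[2]+ (np.pi/2 if np.sin(bar[2]+np.pi/2)<0 else -np.pi/2); u=np.array([np.cos(jx),np.sin(jx)]);v=np.array([-u[1],u[0]]); q=bed[0]-bar[0]
print('jig yaw',jx,'bed in jig',q@u,q@v,'ang',(bed[2]-jx+np.pi/2)%np.pi-np.pi/2)
g=status.observe();print(R.from_euler('xyz',g['tool_rot']).as_matrix().round(3),g['contact_force'])
E
```

```text
(240, 232) [ 16  98 169] 1.3425533
(264, 225) [ 15  82 174] 1.3431268
(264, 231) [ 14 123 162] 1.346316
(290, 225) [ 16  88 162] 1.3374317
(264, 275) [ 14 122 153] 1.3533546
(300, 260) [ 14 123 158] 1.354337
(220, 215) [ 14 119 144] 1.3627933
(340, 210) [ 85   9 164] 1.3242593
(345, 225) [ 81  11 168] 1.324691
bed (array([527.01776123, 148.2322998 ]), [91.41768646240234, 159.85548400878906], np.float32(-1.1928955))
bar (array([582.04772949, -28.37279129]), [51.211273193359375, 160.07667541503906], np.float32(0.2554772))
jig yaw -1.3153192 bed in jig -184.77945412329223 -8.61448645743394 ang 0.12242365
[[ 0.926 -0.001  0.377]
 [-0.377 -0.001  0.926]
 [-0.    -1.    -0.001]] [-0.00596787 -0.0166139   0.20768766]
```

View pics/t2.png

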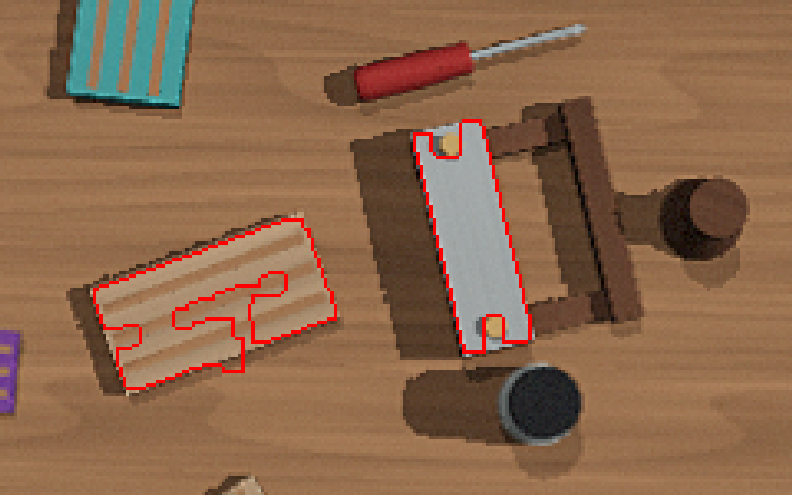

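The crop shows the bar outline fits well (51x160 mm). The bed outline leaks at its shadow side, so I'll read the bed corners instead: crop (93,288), (300,214), (340,318) and (128,393). Next I work out the approach pose.

```bash
cat >> h.py <<'E'
JY=-1.315; JO=np.array([.582,-.0284])
def tojig(p): 
    u=np.array([np.cos(JY),np.sin(JY)]);v=np.array([-u[1],u[0]]); q=np.asarray(p)[...,:2]-JO; return np.stack([q@u,q@v],-1)
def delta(xy,z,yaw):
    "shift cm in tool axes and turn about tool y, from now"
    s=status.observe(); M=R.from_euler('xyz',s['tool_rot']).as_matrix(); y0=np.arctan2(M[1,0],M[0,0])
    return (M.T@(np.r_[xy,z]-s['tool_pos'])*100).round(2), round(-(yaw-y0),3)
E
python3 - <<'E'
from h import *
c=cam('top')
P=ray(c,np.array([(93,288),(300,214),(340,318),(128,393)])/3.3-.5+[200,140],.018)[:,:2]
print(P.round(4),[np.linalg.norm(P[i]-P[i-1]).round(4) for i in range(4)])
d=(P[1]+P[2]-P[0]-P[3]);yaw=np.arctan2(d[1],d[0]);d/=np.linalg.norm(d);ce=P.mean(0);print('c',ce,'yaw',yaw,'jig',tojig(ce))
t=ce-d*.125;print(t,delta(t,.15,yaw))
for n,p,z in(('jar',(363,262),.07),('bell',(414,206),.07),('purple',(206,250),.018)): w=ray(c,[p],z)[0];print(n,w,tojig(w))
E
```

```text
[[0.5413 0.2367]
 [0.5972 0.0922]
 [0.5243 0.0621]
 [0.468  0.2096]] [np.float64(0.0781), np.float64(0.155), np.float64(0.0788), np.float64(0.1579)]
c [0.53270294 0.15014083] yaw -1.2036148049676338 jig [-0.18520442 -0.00251937]
[0.48782966 0.26680868] (array([35.12,  4.59, -9.36]), np.float64(0.817))
jar [ 0.46560519 -0.07417015  0.07      ] [ 0.01483115 -0.12418815]
bell [ 0.59444467 -0.18800545  0.07      ] [ 0.15756093 -0.02834297]
purple [0.48594532 0.28556132 0.018     ] [-0.32804905 -0.01349206]
```

```bash
python3 -m pendant '[[[5,0.5,-1.5,0,0.1,0,3],[10,1,-3,0,0.2,0,3],[15,2,-4.5,0,0.35,0,3],[20,2.5,-6,0,0.45,0,3],[25,3,-7.2,0,0.6,0,3],[30,4,-8.7,0,0.7,0,3],[34,4.5,-10,0,0.8,0,3],[36.15,4.6,-10.45,0,0.817,0,3],[36.15,4.6,-10.45,0,0.817,0,3],[36.15,4.6,-10.45,0,0.817,0,3],[36.15,4.6,-10.45,0,0.817,0,3],[36.15,4.6,-10.45,0,0.817,0,3]]]'
python3 - <<'E'
from h import *
c=cam('wrist'); save(c,'w1.png'); s=status.observe(); print(s['tool_pos'],s['opening'],s['contact_force'])
E
```

```text
time: 1.4
tool_pos: [0.4925, 0.2541, 0.1505]
tool_rot: [-1.571, 0.0, -1.202]
contact_force: [0.6, -0.0, 0.1]
opening: 0.03
[0.49255802 0.25407943 0.15052713] 0.03001391643509797 [-0.10365385 -0.28053479 -0.64000066]
```

View pics/w1.png

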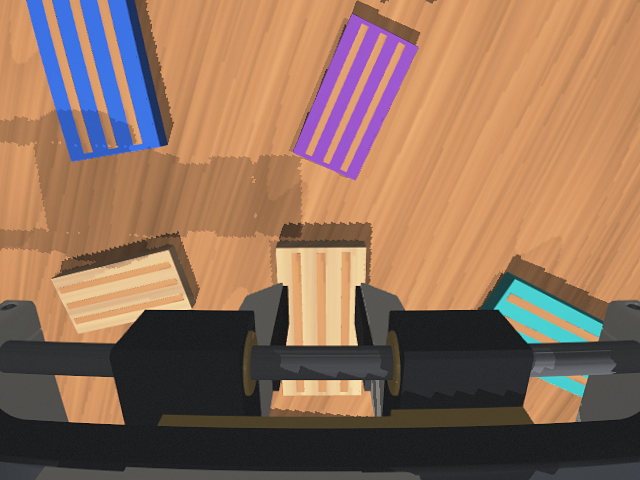

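The wrist view shows the bed's trailing end from (277,247) to (366,247), square to the image. The purple plate's near corner is at (357,179). Now I cast these to the z=18 mm plane.

Run:
```python
from h import *
c=cam('wrist'); s=status.observe(); M=R.from_euler('xyz',s['tool_rot']).as_matrix()
P=ray(c,[(277,247),(366,247),(294,154),(357,180)],.018)
print(P.round(4),np.linalg.norm(P[1]-P[0]));print('in tool cm',((P-s['tool_pos'])@M*100).round(2))
```

```text
[[0.468  0.2106 0.018 ]
 [0.5407 0.2387 0.018 ]
 [0.4545 0.2915 0.018 ]
 [0.5106 0.2903 0.018 ]] 0.0779729641298335
in tool cm [[ 3.16 13.25 -3.87]
 [ 3.16 13.26  3.92]
 [-4.88 13.25 -2.21]
 [-2.75 13.26  2.97]]
```

```bash
python3 -m pendant '[[[0,4,0,0,0,0,3],[0,8,0,0,0,0,3],[0,11,0,0,0,0,3],[0,13,0,0,0,0,3],[0,14,0,0,0,0,3],[0,14.4,0,0,0,0,3],[0,14.4,0,0,0,0,3]]]'; python3 -m pendant '[[[0.5,0,0,0,0,0,3],[1,0,0,0,0,0,3],[1.4,0,0,0,0,0,3],[1.7,0,0,0,0,0,3],[1.9,0,0,0,0,0,3],[2.1,0,0,0,0,0,3],[2.3,0,0,0,0,0,3],[2.5,0,0,0,0,0,3],[2.7,0,0,0,0,0,3],[2.7,0,0,0,0,0,3]]]'
python3 - <<'E'
from h import *
c=cam('wrist'); save(c,'w2.png'); s=status.observe(); print(s['tool_pos'],tojig(s['tool_pos']),s['contact_force']); save(cam('top'),'t3.png')
E
```

```text
time: 2.2
tool_pos: [0.4936, 0.2534, 0.0066]
tool_rot: [-1.57, 0.0, -1.203]
contact_force: [0.7, -0.7, -0.6]
opening: 0.0298
time: 3.2
tool_pos: [0.5032, 0.2277, 0.0062]
tool_rot: [-1.571, 0.0, -1.204]
contact_force: [-0.9, 0.1, 0.7]
opening: 0.03
[0.50311948 0.22783922 0.00621026] [-0.26785976 -0.01148132] [ 0.1449179  -0.57876913  0.02710055]
```

View pics/w2.png

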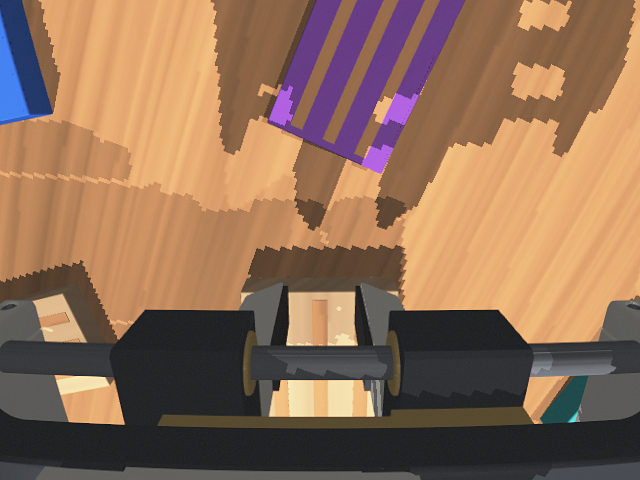

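The fingertips are at the trailing end (image row ~280), low and centred. I'll push 100 mm while turning 0.112 rad into line with the jig.

```bash
python3 -m pendant '[[[0.5,0,0,0,0.005,0,3],[1,0,0,0,0.011,0,3],[1.5,0,0,0,0.017,0,3],[2,0,0,0,0.022,0,3],[2.5,0,0,0,0.028,0,3],[3,0,0,0,0.034,0,3],[3.5,0,0,0,0.039,0,3],[4,0,0,0,0.045,0,3],[4.5,0,0,0,0.05,0,3],[5,0,0,0,0.056,0,3],[5.5,0,0,0,0.062,0,3],[6,0,0,0,0.067,0,3],[6.5,0,0,0,0.073,0,3],[7,0,0,0,0.078,0,3],[7.5,0,0,0,0.084,0,3],[8,0,0,0,0.09,0,3],[8.5,0,0,0,0.095,0,3],[9,0,0,0,0.1,0,3],[9.5,0,0,0,0.106,0,3],[10,0,0,0,0.112,0,3]]]'
python3 - <<'E'
from h import *
s=status.observe(); print(s['tool_pos'],s['tool_rot'],tojig(s['tool_pos']),s['contact_force']); a=cam('top')['image'][130:290,200:440,::-1];b=cam('scene')['image'][160:400,220:460,::-1]
cv2.imwrite('pics/t4.png',np.hstack([cv2.resize(a,(480,320),interpolation=2),cv2.resize(b,(320,320))]))
E
```

```text
time: 5.3
tool_pos: [0.5391, 0.1342, 0.0062]
tool_rot: [-1.571, 0.0, -1.316]
contact_force: [-0.6, -1.4, -0.8]
opening: 0.0299
[0.53912535 0.13419123 0.00623022] [-1.57072620e+00  8.04233023e-05 -1.31631982e+00] [-0.16814883 -0.00034143] [-0.56193053 -1.40212867 -0.80602737]
```

View pics/t4.png

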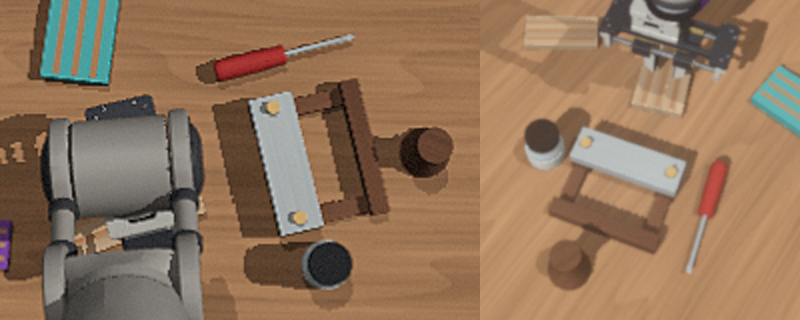

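The scene crop suggests the plate may not have moved as expected: its leading end is still near (633-688,105) while the fingers have advanced. I'll check in close-up before moving further.

Run:
```python
from h import *
s=status.observe(); print(s['time']); c=cam('scene');w=cam('wrist')
M=R.from_euler('xyz',s['tool_rot']).as_matrix()
def proj(c,p):
    q=c['T']@np.r_[p,1]; q=np.array([[q[0],-q[1],-q[2]]]); return cv2.projectPoints(q,np.zeros(3),np.zeros(3),c['K'],c['D'])[0].ravel()
im=c['image'].copy()
t=proj(c,s['tool_pos']); print('tcp px',t, 'wrist',proj(w,s['tool_pos'])); cv2.circle(im,tuple(int(v) for v in t),2,(255,0,0),-1)
for x,y in((-158,40),(-158,-40),(2,40),(2,-40)):
    u=np.array([np.cos(JY),np.sin(JY)]);v=np.array([-u[1],u[0]]); p=JO+(x*u+y*v)/1000; t=proj(c,np.r_[p,.018]); cv2.circle(im,tuple(int(a) for a in t),1,(0,255,0),-1)
a=cv2.resize(im[150:310,260:420,::-1],(400,400),interpolation=2); b=cv2.resize(w['image'][:,:,::-1],(400,300))
cv2.imwrite('pics/c5.png',np.hstack([a,np.vstack([b,np.zeros((100,400,3),np.uint8)])]))
```

```text
5.4
tcp px [358.06156748 218.96624656] wrist [320.98206066 276.347254  ]
```

View pics/c5.png

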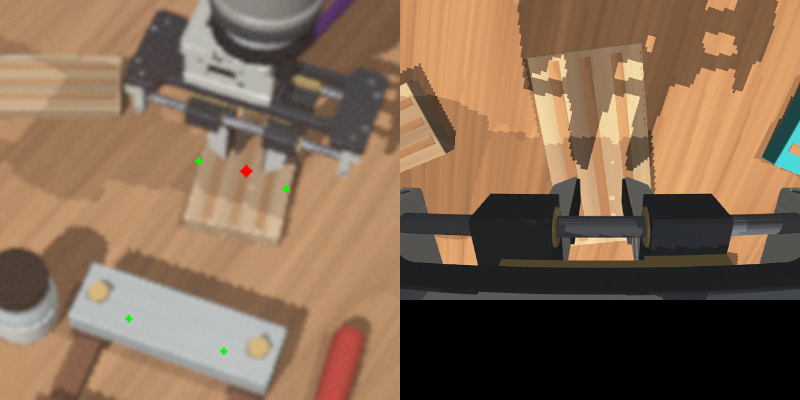

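The plate has not moved. The fingers slid just over its top, so the real tips are higher than the reported TCP. Wrist depth should show where the tips really are.

Run:
```python
from h import *
s=status.observe(); w=cam('wrist'); Z=w['range_z']; Ti=np.linalg.inv(w['T'])
M=R.from_euler('xyz',s['tool_rot']).as_matrix(); print('cam',Ti[:3,3],s['tool_pos'],s['contact_force'],s['torque'])
v,u=np.mgrid[0:480,0:640]; p=cv2.undistortPoints(np.stack([u.ravel(),v.ravel()],-1).astype(float).reshape(-1,1,2),w['K'],w['D']).reshape(-1,2); z=Z.ravel()
X=np.c_[p[:,0]*z,-p[:,1]*z,-z]@Ti[:3,:3].T+Ti[:3,3]; T=((X-s['tool_pos'])@M).reshape(480,640,3); W=X.reshape(480,640,3)
for r in range(276,312,4): print(r,[(c,*(W[r,c,2:]*1000).round(0),*(T[r,c,[0,2]]*1000).round(0)) for c in(262,272,282,286,320,358,364,374,384)])
for px in((320,150),(250,120),(100,300),(500,200)): print(px,W[px[1],px[0]].round(4))
```

```text
cam [0.51814926 0.21594723 0.19466429] [0.5390023  0.13448159 0.0062257 ] [-0.0151659  -0.73291349 -0.50393863] [-0.13857475 -0.02593024 -0.00703906]
276 [(262, np.float64(17.0), np.float64(-5.0), np.float64(-29.0)), (272, np.float64(18.0), np.float64(-5.0), np.float64(-24.0)), (282, np.float64(18.0), np.float64(-5.0), np.float64(-19.0)), (286, np.float64(19.0), np.float64(-5.0), np.float64(-17.0)), (320, np.float64(18.0), np.float64(-5.0), np.float64(-0.0)), (358, np.float64(18.0), np.float64(-5.0), np.float64(18.0)), (364, np.float64(19.0), np.float64(-5.0), np.float64(21.0)), (374, np.float64(18.0), np.float64(-5.0), np.float64(26.0)), (384, np.float64(18.0), np.float64(-5.0), np.float64(31.0))]
280 [(262, np.float64(195.0), np.float64(-84.0), np.float64(0.0)), (272, np.float64(19.0), np.float64(-3.0), np.float64(-24.0)), (282, np.float64(19.0), np.float64(-3.0), np.float64(-19.0)), (286, np.float64(18.0), np.float64(-3.0), np.float64(-17.0)), (320, np.float64(20.0), np.float64(-4.0), np.float64(-0.0)), (358, np.float64(18.0), np.float64(-3.0), np.float64(18.0)), (364, np.float64(
[... 3540 characters left out ...]
, np.float64(60.0), np.float64(-10.0), np.float64(-23.0)), (272, np.float64(61.0), np.float64(-11.0), np.float64(-19.0)), (282, np.float64(57.0), np.float64(-9.0), np.float64(-15.0)), (286, np.float64(48.0), np.float64(-4.0), np.float64(-15.0)), (320, np.float64(18.0), np.float64(13.0), np.float64(-0.0)), (358, np.float64(52.0), np.float64(-6.0), np.float64(15.0)), (364, np.float64(57.0), np.float64(-9.0), np.float64(17.0)), (374, np.float64(61.0), np.float64(-11.0), np.float64(21.0)), (384, np.float64(61.0), np.float64(-11.0), np.float64(25.0))]
(320, 150) [0.522  0.1985 0.0166]
(250, 120) [0.4892 0.2037 0.0191]
(100, 300) [4.218e-01 8.510e-02 4.000e-04]
(500, 200) [ 0.6195  0.1961 -0.0012]
```

Wrist depth puts the finger ends about 31 mm above the reported TCP: the back face ends at z≈37 while the TCP reads 6. The plate top and bench read correctly at 18 and 0. So the fingers passed over the plate without touching it. I'll go back behind it, then descend in small steps while watching the force.

```bash
python3 -m pendant '[[[-2.5,0,-0.3,0,-0.02,0,3],[-5,0,-0.6,0,-0.045,0,3],[-7.5,0,-0.85,0,-0.065,0,3],[-10,0,-1.1,0,-0.09,0,3],[-12,0,-1.35,0,-0.112,0,3],[-12.6,0,-1.42,0,-0.112,0,3],[-12.6,0,-1.42,0,-0.112,0,3]]]'; python3 -m pendant '[[[0,0.4,0,0,0,0,3],[0,0.8,0,0,0,0,3],[0,1.2,0,0,0,0,3],[0,1.6,0,0,0,0,3],[0,1.6,0,0,0,0,3]]]'; python3 -m pendant '[[[0,0.2,0,0,0,0,3],[0,0.4,0,0,0,0,3],[0,0.5,0,0,0,0,3],[0,0.5,0,0,0,0,3]]]'
python3 - <<'E'
from h import *
s=status.observe(); w=cam('wrist'); Z=w['range_z']; Ti=np.linalg.inv(w['T']); save(w,'w6.png')
M=R.from_euler('xyz',s['tool_rot']).as_matrix(); print(s['tool_pos'],s['contact_force'])
v,u=np.mgrid[0:480,0:640]; p=cv2.undistortPoints(np.stack([u.ravel(),v.ravel()],-1).astype(float).reshape(-1,1,2),w['K'],w['D']).reshape(-1,2); z=Z.ravel()
X=np.c_[p[:,0]*z,-p[:,1]*z,-z]@Ti[:3,:3].T+Ti[:3,3]; T=((X-s['tool_pos'])@M).reshape(480,640,3); W=X.reshape(480,640,3)
for c in (265,280,320,368): print(c,[(r,int(W[r,c,2]*1000),int(T[r,c,0]*1000)) for r in range(270,306,3)])
E
```

```text
time: 6.25
tool_pos: [0.4931, 0.2535, 0.0062]
tool_rot: [-1.571, -0.0, -1.203]
contact_force: [0.2, -0.2, -0.3]
opening: 0.0301
time: 6.75
tool_pos: [0.4932, 0.2524, -0.0105]
tool_rot: [-1.572, 0.0, -1.204]
contact_force: [0.8, -0.0, -0.3]
opening: 0.0298
time: 7.15
tool_pos: [0.4934, 0.2529, -0.0149]
tool_rot: [-1.571, 0.0, -1.204]
contact_force: [0.4, -0.6, 0.5]
opening: 0.0298
[ 0.49336571  0.25290079 -0.01488003] [ 0.37709063 -0.64692536  0.4568094 ]
265 [(270, 0, -9), (273, 0, -7), (276, 0, -6), (279, 0, -4), (282, 0, -3), (285, 0, -1), (288, 0, 0), (291, 23, -10), (294, 26, -10), (297, 29, -10), (300, 32, -10), (303, 36, -10)]
280 [(270, 0, -9), (273, 0, -7), (276, 0, -6), (279, 0, -5), (282, 0, -2), (285, 18, -10), (288, 21, -10), (291, 23, -10), (294, 27, -10), (297, 27, -8), (300, 29, -8), (303, 31, -8)]
320 [(270, 0, -9), (273, 0, -8), (276, 0, -6), (279, 0, -5), (282, 0, -3), (285, -1, -1), (288, 0, 0), (291, 0, 1), (294, 0, 3), (297, 0, 4), (300, 0, 6), (303, 0, 8)]
368 [(270, 0, -9), (273, 0, -8), (276, 0, -6), (279, 1, -5), (282, 0, -2), (285, 18, -10), (288, 21, -10), (291, 24, -10), (294, 26, -9), (297, 29, -10), (300, 32, -10), (303, 34, -10)]
```

View pics/w6.png

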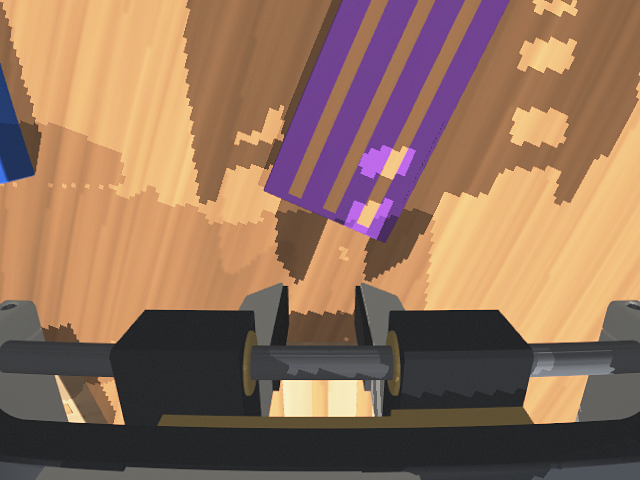

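This confirms the offset: with the TCP at -15 mm the finger ends sit about 17 mm above the bench, with no contact force. The view shows them between the purple plate (near edge ~(385,240)) and the bed (row ~380). I'll lower 10 mm more, then touch the plate.

```bash
python3 -m pendant '[[[0,0.3,0,0,0,0,3],[0,0.6,0,0,0,0,3],[0,0.8,0,0,0,0,3],[0,1,0,0,0,0,3],[0,1,0,0,0,0,3]]]';  python3 -m pendant '[[[0.5,0,0,0,0,0,3],[1,0,0,0,0,0,3],[1.4,0,0,0,0,0,3],[1.7,0,0,0,0,0,3],[1.9,0,0,0,0,0,3],[2.1,0,0,0,0,0,3],[2.3,0,0,0,0,0,3],[2.5,0,0,0,0,0,3],[2.7,0,0,0,0,0,3],[3,0,0,0,0,0,3],[3.3,0,0,0,0,0,3],[3.6,0,0,0,0,0,3]]]'
python3 - <<'E'
from h import *
s=status.observe(); print(s['tool_pos'],s['tool_rot'],tojig(s['tool_pos']),s['contact_force']); b=cam('scene')['image'][150:310,260:420,::-1]
cv2.imwrite('pics/s7.png',cv2.resize(b,(480,480),interpolation=2))
E
```

```text
time: 7.7
tool_pos: [0.4932, 0.2528, -0.0251]
tool_rot: [-1.571, 0.0, -1.204]
contact_force: [0.2, 0.4, -0.3]
opening: 0.0302
time: 8.9
tool_pos: [0.5065, 0.2191, -0.0247]
tool_rot: [-1.571, 0.0, -1.204]
contact_force: [-1.0, 1.4, 1.0]
opening: 0.0297
[ 0.50649418  0.21909706 -0.02473527] [-1.57064572e+00  6.75130072e-05 -1.20377223e+00] [-0.2585482  -0.01042833] [-1.00023391  1.38770923  0.98799529]
```

View pics/s7.png

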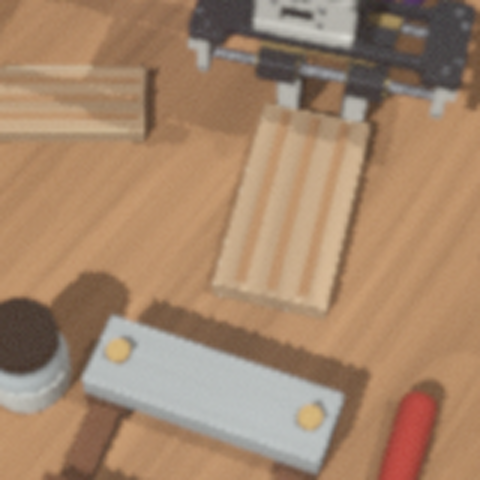

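The plate is now being pushed: it moved about 14 mm at ~1.5 N, flat, with both fingers on its end at (290,100) and (355,115). Next I push about 70 mm while turning 0.112 rad.

```bash
python3 -m pendant '[[[0.4,0,0.01,0,0.006,0,3],[0.8,0,0.03,0,0.012,0,3],[1.2,0,0.04,0,0.019,0,3],[1.6,0,0.06,0,0.025,0,3],[2,0,0.07,0,0.031,0,3],[2.4,0,0.08,0,0.038,0,3],[2.8,0,0.1,0,0.044,0,3],[3.2,0,0.11,0,0.05,0,3],[3.6,0,0.13,0,0.057,0,3],[4,0,0.14,0,0.063,0,3],[4.4,0,0.15,0,0.07,0,3],[4.8,0,0.17,0,0.076,0,3],[5.2,0,0.18,0,0.082,0,3],[5.6,0,0.2,0,0.089,0,3],[6,0,0.21,0,0.095,0,3],[6.4,0,0.23,0,0.101,0,3],[6.8,0,0.24,0,0.108,0,3],[7.07,0,0.25,0,0.112,0,3],[7.07,0,0.25,0,0.112,0,3]]]'
python3 - <<'E'
from h import *
s=status.observe(); print(s['tool_pos'],s['tool_rot'],tojig(s['tool_pos']),s['contact_force']); b=cam('scene')['image'][150:350,240:440,::-1]
cv2.imwrite('pics/s8.png',cv2.resize(b,(600,600),interpolation=2))
E
```

```text
time: 10.85
tool_pos: [0.5343, 0.1537, -0.0248]
tool_rot: [-1.571, -0.0, -1.316]
contact_force: [-0.4, -0.5, -0.2]
opening: 0.03
[ 0.53426485  0.153732   -0.02479789] [-1.57072909e+00 -1.90619762e-04 -1.31631974e+00] [-1.88283563e-01 -9.96616201e-05] [-0.37894285 -0.4963972  -0.21908194]
```

View pics/s8.png

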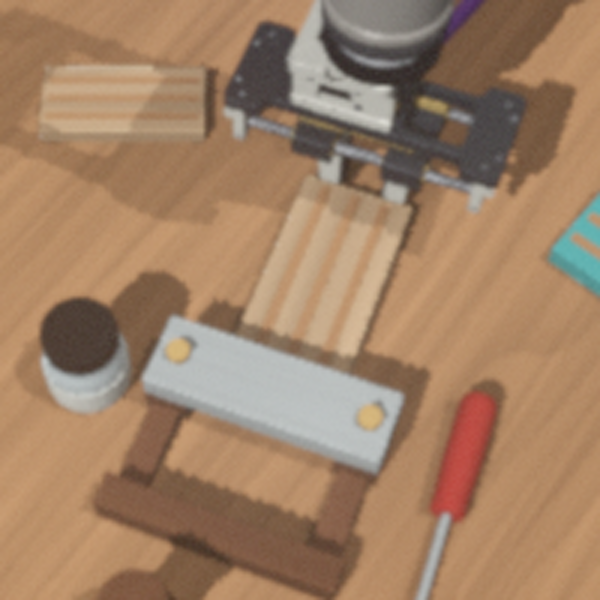

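The plate is aligned with the jig and centred, with its leading end at the bar's near edge (245-360, ~340). Now straight in.

```bash
python3 -m pendant '[[[0.5,0,0,0,0,0,3],[1,0,0,0,0,0,3],[1.5,0,0,0,0,0,3],[2,0,0,0,0,0,3],[2.5,0,0,0,0,0,3],[3,0,0,0,0,0,3],[3.5,0,0,0,0,0,3],[4,0,0,0,0,0,3],[4.5,0,0,0,0,0,3],[5,0,0,0,0,0,3],[5.5,0,0,0,0,0,3],[6,0,0,0,0,0,3],[6.5,0,0,0,0,0,3],[7,0,0,0,0,0,3],[7.5,0,0,0,0,0,3],[8,0,0,0,0,0,3],[8.5,0,0,0,0,0,3],[9,0,0,0,0,0,3],[9.4,0,0,0,0,0,3],[9.6,0,0,0,0,0,3]]]'; python3 -m pendant '[[[0.1,0,0,0,0,0,3],[0.2,0,0,0,0,0,3],[0.3,0,0,0,0,0,3],[0.4,0,0,0,0,0,3],[0.5,0,0,0,0,0,3]]]'
python3 - <<'E'
from h import *
s=status.observe(); print(s['tool_pos'],s['tool_rot'],tojig(s['tool_pos']),s['contact_force']); b=cam('scene')['image'][180:380,240:440,::-1]
cv2.imwrite('pics/s9.png',cv2.resize(b,(600,600),interpolation=2))
E
```

```text
time: 12.9
tool_pos: [0.5584, 0.0609, -0.0248]
tool_rot: [-1.571, 0.0, -1.316]
contact_force: [0.3, 0.9, -1.3]
opening: 0.0298
time: 13.4
tool_pos: [0.5595, 0.0565, -0.0248]
tool_rot: [-1.571, 0.0, -1.316]
contact_force: [0.3, 0.7, 0.4]
opening: 0.0304
[ 0.55954383  0.05649212 -0.02477611] [-1.57077401e+00  9.08847517e-05 -1.31565823e+00] [-0.08781168 -0.00024644] [0.34659356 0.73074246 0.43881645]
```

View pics/s9.png

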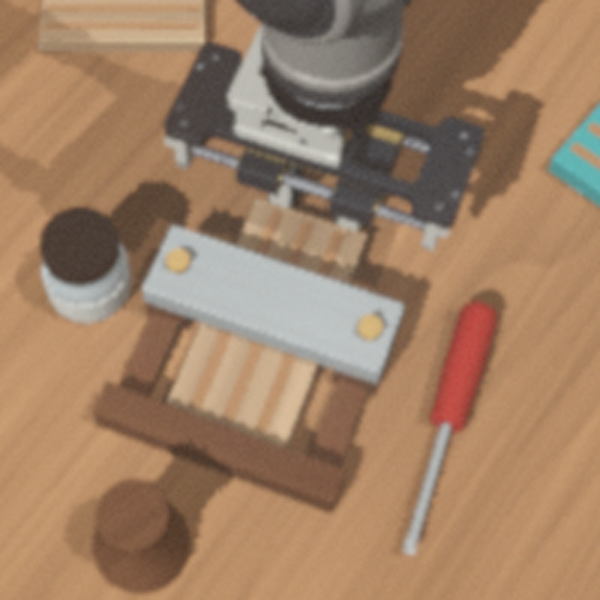

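The plate is almost at the stop (leading edge ~(170-290,400-440)) and square. I'll creep forward until the force rises.

```bash
python3 -m pendant '[[[0.05,0,0,0,0,0,3],[0.1,0,0,0,0,0,3],[0.15,0,0,0,0,0,3],[0.2,0,0,0,0,0,3]]]'; python3 -m pendant '[[[0.05,0,0,0,0,0,3],[0.1,0,0,0,0,0,3]]]'; python3 -m pendant '[[[0.05,0,0,0,0,0,3],[0.1,0,0,0,0,0,3]]]'
```

```text
time: 13.85
tool_pos: [0.5601, 0.0546, -0.0248]
tool_rot: [-1.571, 0.0, -1.316]
contact_force: [-0.7, 2.0, -0.5]
opening: 0.03
time: 14.05
tool_pos: [0.56, 0.0545, -0.0248]
tool_rot: [-1.571, 0.001, -1.316]
contact_force: [-1.4, 7.7, 0.6]
opening: 0.0304
time: 14.25
tool_pos: [0.56, 0.0545, -0.0248]
tool_rot: [-1.571, 0.003, -1.316]
contact_force: [-1.9, 12.0, 1.9]
opening: 0.0303
```

The plate is firmly against the stop: the force rose to 12 N with no further motion. Backing off and raising.

```bash
python3 -m pendant '[[[-0.3,0,0,0,0,0,3],[-1,0,0,0,0,0,3],[-2.5,0,0,0,0,0,3],[-4,0,0,0,0,0,3],[-5,0,0,0,0,0,3],[-5,-2,0,0,0,0,3],[-5,-6,0,0,0,0,3],[-6,-11,0,0,0,0,3],[-10,-16,0,0,0,0,3],[-15,-18,0,0,0,0,3],[-20,-18,0,0,0,0,3],[-24,-18,0,0,0,0,3],[-24,-18,0,0,0,0,3],[-24,-18,0,0,0,0,3]]]'
python3 - <<'E'
from h import *
t=cam('top');a=t['image'][150:270,290:450,::-1];b=cam('scene')['image'][200:380,240:420,::-1]
cv2.imwrite('pics/f10.png',np.hstack([cv2.resize(a,(400,300),interpolation=2),cv2.resize(b,(400,400),interpolation=2)[:300]]))
cv2.imwrite('pics/f10.png',np.hstack([cv2.resize(a,(480,360),interpolation=2),cv2.resize(b,(320,320),interpolation=2)] if 0 else [cv2.resize(a,(440,330),interpolation=2),cv2.resize(b,(330,330),interpolation=2)]))
for n,p,z in(('jar',(363,262),.07),): print(status.observe()['tool_pos'])
E
```

```text
time: 15.65
tool_pos: [0.4989, 0.2866, 0.1551]
tool_rot: [-1.571, -0.0, -1.312]
contact_force: [-0.5, -0.7, 0.1]
opening: 0.0301
[0.49989662 0.28421516 0.15489847]
```

View pics/f10.png

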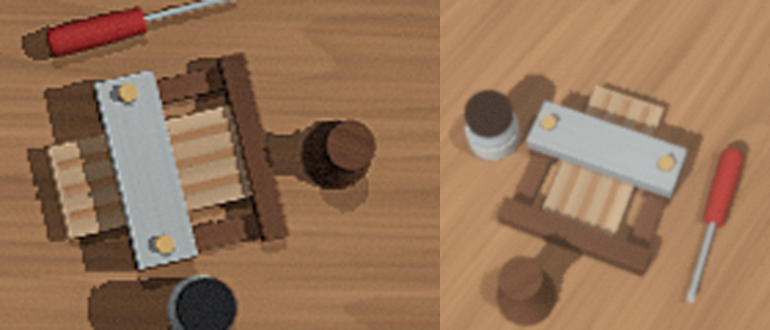

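The plate is home: its leading edge meets the stop at (230-250,108-198), the jig bar and the bystanders are undisturbed, and the fingers are clear. One numeric check on the trailing corners, then I hand in.

Run:
```python
from h import *
c=cam('top'); P=ray(c,np.array([(48,148),(73,240)])/2.75-.5+[290,150],.018); j=tojig(P)*1000; print(j.round(1),'centre x~',j[:,0].mean()+80,'y~',j[:,1].mean(),'ang',-np.arctan2(*(j[0]-j[1])))
if -4<j[:,0].mean()+80<14: robot.hand_in(); print('handed in')
```

```text
[[-74.7  38.8]
 [-72.1 -42.1]] centre x~ 6.579823307510736 y~ -1.6839057327294604 ang 0.03181149499609527
the job is handed in; nothing more can be done
handed in
```

The plate is home in the jig, pushed in flat with both fingertips, and the job is handed in at about 16 s on the robot's clock. No verdict was reported.

- **Seating:** when it met the stop, the force rose to 12 N and the plate moved no further. The last top view put its centre at about jig x = +6.6 mm, y = -1.7 mm. The angle came out at about 0.03 rad, from corners read by eye at about 2 mm resolution. All are within the limits.
- **Surroundings:** the jar, bell and screwdriver look undisturbed in the last pictures. I did not measure their positions again. The fingers finished clear.
- **What disagreed:** the finger ends are about 31 mm shorter than the reported TCP. My first push passed over the plate without touching it. The wrist camera's depth image showed the offset, so I went back, lowered the fingers to the right height and pushed again.

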